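# Load the dressing-table perfume carousel

### The arm

A 6-joint arm with a two-finger parallel gripper is mounted at the origin on the work surface. World frame = base frame: x ahead of the robot, y to its left, z up, the work surface at z = 0. Lengths are in m, angles in rad, forces in N, time in s.
With the tool pointing down it reaches from about 0.4 to 0.825 m from the base axis. Payload 7 kg.
Tool frame: the origin (TCP) lies midway between the tips of the shut fingers; the grasp point (between the pads) lies manip.tcp_to_grasp behind it (manip.tcp_to_grasp is the distance from the TCP to the grasp point, in m); z points along the fingers, y is the line along which they close (so a half turn about z gives the same grasp; the last joint's range is limited). The gripper opens to 85 mm and grips with 20 to 120 N. Pads are 22 mm wide; open, the fingers measure 114 mm over their backs; the gripper's body (76 mm by 85 mm) begins 54 mm behind the grasp point. The pads swing forward as they close: fully open they stand 13 mm farther back than shut.
Start: joints at [-1.012, 0.359, 0.012, 0, -1.224, -0.288], TCP at [0.181, -0.65, 0.231] pointing down, gripper open.
Joint ranges: [-3.07, 3.07], [-1.43, 2.12], [-1.02, 1.25], [-3.03, 1.67], [-3.05, -0], [-3.03, 3.03]. Speed limits (rad/s): [2.39, 2.39, 3.01, 3.14, 3.14, 3.14].

### API

Orientations are given as a rotation vector (axis times angle).
In Python, from rig import manip, capture, camera_info, workorder, finder, readout gives the robot as it stands. Calls block until the motion is done:
- manip.move_pose(position, orientation): joint-space move of the TCP to a pose.
- manip.move_straight(position, frame=None, v=0.15, force_limit=None): straight line of the TCP; frame=None keeps the orientation; v is the mean speed in m/s. With force_limit (N) it stops when the force on the tool has changed by that much, and returns True; else False.
- manip.goto_joints(angles): joint-space move.
- manip.set_gripper(opening): opening from 0.0 (shut) to 1.0 (fully open); the grip force is fixed at half the most; returns when the fingers have stopped.
- manip.wait(seconds).
- manip.ik(position, orientation): joint angles nearest the present ones, or None.
- capture(name): name is "scene" or "top"; returns the picture (420x560x3 uint8, red, green, blue); there is no depth.
- camera_info(name): a dict with "fx", "fy", "cx", "cy" (pixels), "dist" ([k1, k2, p1, p2, k3] as OpenCV has them; the pictures are not rectified), "view" (4x4, takes a point from world to camera coordinates). Camera axes: x right, y down, z forward; pixel columns grow to the right and rows downward; lengths in m; the calibration is good to about 2 mm. A picture is of the moment at which its call begins. camera_info takes no time and is no camera call.
A pose or a line that the arm cannot do raises manip.IKError and nothing moves.
- workorder.job_done(): hands the job in; it is judged then, once.
Trained networks look in the newest picture that a camera, given by its name, has taken for a name from the list of things; names that differ only in an ending like _2 or _b are one class to them, and where a whole thing is asked for, a point or a joint stands for the part that bears it (a point fixed in the world has none). Each returns a list of dicts, best first, with "p" (0 to 1); they miss things now and then, are a little off and sometimes report something else, mostly with a low value. They report only what shows in the picture. A call takes as long as a camera call. They do not tell look-alikes from the thing itself.
- finder.outline_of(camera, label): "pixels" (420x560 bool, what is visible of it) and "extent" ([left, top, right, bottom] as shares, 0 to 1, of the picture: columns of its width, rows of its height, round what is visible of it).
- finder.tip_of(camera, label): "centre" ([column, row] as shares, 0 to 1, of the picture: columns of its width, rows of its height: a listed point, or the origin of a listed thing).
Readings, each from a call of its own:
- readout.current_time_s(): time.
- readout.current_q(): joint angles.
- readout.current_joint_vel(): joint speeds.
- readout.current_joint_torque(): joint torques, N m.
- readout.current_position(): TCP position.
- readout.current_eef_rot(): TCP orientation.
- readout.current_ft_force(): force on the tool from outside, world axes, zero at the start.
- readout.current_moment(): the same for the moment, N m.
- readout.current_gripper_width(): opening from 0.0 (shut) to 1.0 (fully open).
- readout.current_grasp_force(): force on a finger pad.
Only numpy, scipy, OpenCV 4.12 (cv2) and the standard library are available. Lean on these libraries where they do the work, as an engineer would, in place of code of your own. Each camera call takes 0.05 s, during which the arm holds its last target. There are 200 camera calls.

### The job

Put the slim perfume sprays that lie on the dressing table away in the carousel. First lift the red spring plunger, turn the carousel a quarter turn from its parked stop (white dot) to its loading stop (red dot) and let the plunger drop fully home; then stand every spray upright, cap up, one in each white cup, lowering them in rather than dropping them; then lift the plunger again, turn the loaded carousel back to the parked stop and let the plunger drop fully home. Leave the bangle stand, the perfume bottle, the round box and the hair clip where they are.

Things in the scene. Friction and masses are not known exactly. Their poses are not given: they have to be found in the camera images.
- carousel_base: fixed dark wood disc on the table, 300 mm across, 12 mm thick; origin: centre of its underside, on the vertical axis of the carousel. Dots on its rim mark the stops: white (base -x direction) parked, red (base +y direction) loading; the plunger stands beside the dot of its stop. A hidden steel ring has a slot 14 mm long and 12 mm deep at each stop for the plunger's 10 mm round-ended pin.
- carousel (a joint): angle (rad) of the turning head, a wooden plate 270 mm across, top 36 mm above the table, cups on one side, plunger opposite. 0 = parked (cups in base +x direction), 1.571 = loading (cups in base -y), growing clockwise from above. Plunger lifted: turns from -0.5 to 2.07 and stays where left (friction 0.06 N m). Plunger home: held within about 0.02 rad of the stop.
- plunger (a joint): lift of the red plunger, m: 0 = fully home, 0.018 = top of its travel. A spring pulls it down (3 N when home, 5.7 N at the top). Its pin clears the slots, so that the head can turn, when lifted more than 0.012; let go between the stops it rides on the ring at 0.012 and drops in by itself when a slot comes under it.
- knob_grip (a point): point on the axis of the plunger's red round knob at mid-grip, moving with it: knob 26 mm in diameter, 36 mm high (18 mm below and above this point), standing on a 10 mm stem. 76 mm above the table when home, 105 mm from the carousel axis, 40 mm above the head's top.
- cup0_floor (a point): centre of the inner floor of white square cup 0, on the head: inside 36 by 36 mm, walls 4 mm, 72 mm deep, open above; floor 40 mm and rim 112 mm above the table. +x points away from the carousel's axis, which is 80 mm away along x; the cups stand in a row along y, 65 mm apart (0 at -65, 1 at 0, 2 at +65 mm).
- cup1_floor (a point): centre of the inner floor of white square cup 1, on the head: inside 36 by 36 mm, walls 4 mm, 72 mm deep, open above; floor 40 mm and rim 112 mm above the table. +x points away from the carousel's axis, which is 80 mm away along x; the cups stand in a row along y, 65 mm apart (0 at -65, 1 at 0, 2 at +65 mm).
- cup2_floor (a point): centre of the inner floor of white square cup 2, on the head: inside 36 by 36 mm, walls 4 mm, 72 mm deep, open above; floor 40 mm and rim 112 mm above the table. +x points away from the carousel's axis, which is 80 mm away along x; the cups stand in a row along y, 65 mm apart (0 at -65, 1 at 0, 2 at +65 mm).
- spray_blue: loose slim perfume spray, blue glass with a silver cap, square section 24 by 24 mm, 140 mm long, 0.11 kg, lying flat on the table at the start (absent in some runs); origin: centre of its underside as it lies, +x along its length towards the cap end (the cap is the last 40 mm), z up while it lies at the start.
- spray_amber: loose slim perfume spray, amber glass with a silver cap, square section 24 by 24 mm, 140 mm long, 0.11 kg, lying flat on the table at the start (absent in some runs); origin: centre of its underside as it lies, +x along its length towards the cap end (the cap is the last 40 mm), z up while it lies at the start.
- spray_green: loose slim perfume spray, green glass with a silver cap, square section 24 by 24 mm, 140 mm long, 0.11 kg, lying flat on the table at the start (absent in some runs); origin: centre of its underside as it lies, +x along its length towards the cap end (the cap is the last 40 mm), z up while it lies at the start.
- spray_rose: loose slim perfume spray, rose glass with a silver cap, square section 24 by 24 mm, 140 mm long, 0.11 kg, lying flat on the table at the start (absent in some runs); origin: centre of its underside as it lies, +x along its length towards the cap end (the cap is the last 40 mm), z up while it lies at the start.
- spray_blue_foot (a point): centre of the foot (the end face opposite the cap) of the blue spray; same axes as the spray
- spray_amber_foot (a point): centre of the foot (the end face opposite the cap) of the amber spray; same axes as the spray
- spray_green_foot (a point): centre of the foot (the end face opposite the cap) of the green spray; same axes as the spray
- spray_rose_foot (a point): centre of the foot (the end face opposite the cap) of the rose spray; same axes as the spray
- bangle_stand: loose wooden stand with bangles, base 110 mm across, 270 mm high; origin under its centre. Leave alone.
- perfume_bottle: loose blue glass bottle with a brass screw cap, 38 by 62 mm, 105 mm high; origin under its centre. Leave alone.
- acrylic_box: loose round acrylic box with a lid, 94 mm across, 64 mm high; origin under its centre. Leave alone.
- hair_clip: loose silver hair clip, 85 by 22 mm, about 22 mm high; origin under its centre. Leave alone.
Things that resemble listed ones, but are neither listed nor needed, are in the scene too. There is more than one size of the spray_amber; the job needs the largest.

How it is judged:
On the way, in this order (a step that is already met when the one before it is completed fails the run):
1. the carousel is locked at the loading stop: head within 0.07 rad of it, plunger home, hand off the plunger (value of joint carousel between 1.5 and 1.64 rad and value of joint plunger below 0.002 m and contact force between the fingers and plunger below 0.3 N), for 0.3 s.
2. every spray stands cap up at the bottom of a cup, let go, with the carousel still locked at the loading stop (angle between each of spray_blue, spray_amber, spray_green, spray_rose's own x axis and vertical below 0.25 rad and contact force between the fingers and spray_blue below 0.3 N and linear speed of each of spray_blue, spray_amber, spray_green, spray_rose below 0.08 m/s and ((horizontal distance between spray_blue_foot and cup0_floor below 0.018 m and z of spray_blue_foot in the frame of cup0_floor below 0.012 m) or (horizontal distance between spray_blue_foot and cup1_floor below 0.018 m and z of spray_blue_foot in the frame of cup1_floor below 0.012 m) or (horizontal distance between spray_blue_foot and cup2_floor below 0.018 m and z of spray_blue_foot in the frame of cup2_floor below 0.012 m)) and contact force between the fingers and spray_amber below 0.3 N and ((horizontal distance between spray_amber_foot and cup0_floor below 0.018 m and z of spray_amber_foot in the frame of cup0_floor below 0.012 m) or (horizontal distance between spray_amber_foot and cup1_floor below 0.018 m and z of spray_amber_foot in the frame of cup1_floor below 0.012 m) or (horizontal distance between spray_amber_foot and cup2_floor below 0.018 m and z of spray_amber_foot in the frame of cup2_floor below 0.012 m)) and contact force between the fingers and spray_green below 0.3 N and ((horizontal distance between spray_green_foot and cup0_floor below 0.018 m and z of spray_green_foot in the frame of cup0_floor below 0.012 m) or (horizontal distance between spray_green_foot and cup1_floor below 0.018 m and z of spray_green_foot in the frame of cup1_floor below 0.012 m) or (horizontal distance between spray_green_foot and cup2_floor below 0.018 m and z of spray_green_foot in the frame of cup2_floor below 0.012 m)) and contact force between the fingers and spray_rose below 0.3 N and ((horizontal distance between spray_rose_foot and cup0_floor below 0.018 m and z of spray_rose_foot in the frame of cup0_floor below 0.012 m) or (horizontal distance between spray_rose_foot and cup1_floor below 0.018 m and z of spray_rose_foot in the frame of cup1_floor below 0.012 m) or (horizontal distance between spray_rose_foot and cup2_floor below 0.018 m and z of spray_rose_foot in the frame of cup2_floor below 0.012 m)) and value of joint carousel between 1.5 and 1.64 rad and value of joint plunger below 0.002 m), for 0.3 s.
3. the plunger is lifted clear and the loaded carousel turned away from the loading stop (value of joint carousel below 1.2 rad and value of joint plunger above 0.009 m).
At the end, for the whole second after the job is handed in: The carousel is back at the parked stop (within 0.07 rad) and at rest with the plunger home (within 2 mm) and let go; every spray present stands cap up (within 0.25 rad of vertical) in a cup, its foot within 12 mm of the cup's floor and 18 mm of its centre, at rest and let go (value of joint carousel between -0.07 and 0.07 rad and value of joint plunger below 0.002 m and contact force between the fingers and plunger below 0.3 N and velocity of joint carousel between -0.05 and 0.05 rad/s and angle between each of spray_blue, spray_amber, spray_green, spray_rose's own x axis and vertical below 0.25 rad and contact force between the fingers and spray_blue below 0.3 N and linear speed of each of spray_blue, spray_amber, spray_green, spray_rose below 0.08 m/s and ((horizontal distance between spray_blue_foot and cup0_floor below 0.018 m and z of spray_blue_foot in the frame of cup0_floor below 0.012 m) or (horizontal distance between spray_blue_foot and cup1_floor below 0.018 m and z of spray_blue_foot in the frame of cup1_floor below 0.012 m) or (horizontal distance between spray_blue_foot and cup2_floor below 0.018 m and z of spray_blue_foot in the frame of cup2_floor below 0.012 m)) and contact force between the fingers and spray_amber below 0.3 N and ((horizontal distance between spray_amber_foot and cup0_floor below 0.018 m and z of spray_amber_foot in the frame of cup0_floor below 0.012 m) or (horizontal distance between spray_amber_foot and cup1_floor below 0.018 m and z of spray_amber_foot in the frame of cup1_floor below 0.012 m) or (horizontal distance between spray_amber_foot and cup2_floor below 0.018 m and z of spray_amber_foot in the frame of cup2_floor below 0.012 m)) and contact force between the fingers and spray_green below 0.3 N and ((horizontal distance between spray_green_foot and cup0_floor below 0.018 m and z of spray_green_foot in the frame of cup0_floor below 0.012 m) or (horizontal distance between spray_green_foot and cup1_floor below 0.018 m and z of spray_green_foot in the frame of cup1_floor below 0.012 m) or (horizontal distance between spray_green_foot and cup2_floor below 0.018 m and z of spray_green_foot in the frame of cup2_floor below 0.012 m)) and contact force between the fingers and spray_rose below 0.3 N and ((horizontal distance between spray_rose_foot and cup0_floor below 0.018 m and z of spray_rose_foot in the frame of cup0_floor below 0.012 m) or (horizontal distance between spray_rose_foot and cup1_floor below 0.018 m and z of spray_rose_foot in the frame of cup1_floor below 0.012 m) or (horizontal distance between spray_rose_foot and cup2_floor below 0.018 m and z of spray_rose_foot in the frame of cup2_floor below 0.012 m))); the robot touches nothing.
It fails at once if the bangle stand, perfume bottle, round box or hair clip is moved more than 30 mm (distance of any of bangle_stand, perfume_bottle, acrylic_box, hair_clip from where it was at the start of the episode above 0.03 m).
It fails at once if a spray is dropped from a height (falls freely at over 1.1 m/s) ((linear speed of spray_blue above 1.1 m/s and height (world z) of spray_blue above 0.05 m and contact force between the fingers and spray_blue below 0.01 N) or (linear speed of spray_amber above 1.1 m/s and height (world z) of spray_amber above 0.05 m and contact force between the fingers and spray_amber below 0.01 N) or (linear speed of spray_green above 1.1 m/s and height (world z) of spray_green above 0.05 m and contact force between the fingers and spray_green below 0.01 N) or (linear speed of spray_rose above 1.1 m/s and height (world z) of spray_rose above 0.05 m and contact force between the fingers and spray_rose below 0.01 N)).
Of spray_blue, spray_amber, spray_green, spray_rose only 2 to 3 are there at a start; the rules pass over those that are not, and their reading is None.
At some moment in a run one of spray_blue, spray_amber, spray_green, spray_rose may be knocked a few centimetres aside while the robot is not near it.
It also fails if it takes over 210 s, if anything falls off the work surface, if the arm or the gripper's body presses on something with over 40 N, if the wrist force passes 120 N, or if a joint passes its speed limit or range.

## Working session

There is one attempt and no reset: what is moved stays moved. The work goes in short steps, each a Python script; the robot and the scene stay as the last script left them, time stands still between calls to the robot, and variables do not carry over. Pictures are saved under pics/ and viewed, at most 14 in all, crops included, and the job is handed in when it is done.

```bash
ls; mkdir -p pics; cat > h.py <<'E'
import numpy as np, cv2
from scipy.spatial.transform import Rotation as R
from rig import manip, capture, camera_info, workorder, finder, readout
def cam(n):
    c=camera_info(n); K=np.array([[c["fx"],0,c["cx"]],[0,c["fy"],c["cy"]],[0,0,1.]]); return K,np.array(c["dist"],float),np.array(c["view"])
def ray(n,uv):
    K,d,V=cam(n); u=cv2.undistortPoints(np.array(uv,float).reshape(-1,1,2),K,d)[:,0]
    D=np.c_[u,np.ones(len(u))]@V[:3,:3]; o=-V[:3,:3].T@V[:3,3]; return o,D
def onz(n,uv,z):
    o,D=ray(n,uv); return o+D*((z-o[2])/D[:,2])[:,None]
def proj(n,P):
    K,d,V=cam(n); return cv2.projectPoints(np.array(P,float).reshape(-1,1,3),V[:3,:3],V[:3,3],K,d)[0][:,0]
def save(n,f):
    im=capture(n); cv2.imwrite("pics/"+f,im[:,:,::-1]); return im
S=np.array([560,420])
E
python3 - <<'E'
from h import *
np.set_printoptions(precision=3,suppress=True)
for n in("scene","top"):
    save(n,n+"0.png"); c=camera_info(n); print(n,c["fx"],c["dist"],-np.array(c["view"])[:3,:3].T@np.array(c["view"])[:3,3])
    for l in["spray_blue","spray_amber","spray_green","spray_rose","carousel_base","plunger"]:
        for d in finder.outline_of(n,l)[:4]: print(n,l,round(d["p"],2),(np.array(d["extent"])*np.tile(S,2)).round())
    for l in["carousel_base","knob_grip","cup0_floor","cup1_floor","cup2_floor","bangle_stand","perfume_bottle","acrylic_box","hair_clip"]:
        for d in finder.tip_of(n,l)[:2]:
            uv=np.array(d["centre"])*S; print(n,l,round(d["p"],2),uv.round(),onz(n,uv,0.076 if l[0]=="k" else .04 if "cup" in l else 0)[0])
print(manip.tcp_to_grasp,readout.current_time_s())
E
```

```text
pics
scene 486.15984100035195 [-0.116  0.     0.     0.     0.   ] [1.703 0.15  0.861]
scene spray_blue 0.77 [284. 208. 335. 232.]
scene spray_amber 0.76 [373. 177. 402. 186.]
scene spray_amber 0.65 [362. 191. 411. 209.]
scene spray_amber 0.47 [419. 182. 438. 196.]
scene spray_green 0.67 [351. 211. 403. 225.]
scene spray_rose 0.47 [286. 209. 333. 233.]
scene spray_rose 0.38 [362. 194. 409. 209.]
scene carousel_base 0.92 [166. 166. 259. 244.]
scene carousel_base 0.43 [169. 170. 259. 236.]
scene carousel_base 0.67 [217. 211.] [ 0.563 -0.17   0.   ]
scene knob_grip 0.44 [234. 175.] [ 0.478 -0.129  0.076]
scene cup0_floor 0.71 [182. 208.] [ 0.613 -0.26   0.04 ]
scene cup1_floor 0.8 [205. 218.] [ 0.65  -0.184  0.04 ]
scene cup2_floor 0.65 [221. 224.] [ 0.674 -0.133  0.04 ]
scene bangle_stand 0.61 [271. 264.] [ 0.778  0.019 -0.   ]
scene perfume_bottle 0.6 [118. 236.] [ 0.707 -0.429  0.   ]
scene perfume_bottle 0.28 [363. 195.] [0.437 0.268 0.   ]
scene acrylic_box 0.9 [326. 264.] [0.764 0.16  0.   ]
scene acrylic_box 0.33 [119. 237.] [ 0.709 -0.423 -0.   ]
scene hair_clip 0.6 [159. 178.] 
[... 544 characters left out ...]
45. 221.] [ 0.565 -0.16   0.   ]
top carousel_base 0.45 [438. 175.] [ 0.706 -0.428  0.   ]
top knob_grip 0.55 [336. 255.] [ 0.468 -0.126  0.076]
top knob_grip 0.27 [361. 192.] [ 0.636 -0.191  0.076]
top cup0_floor 0.91 [381. 196.] [ 0.635 -0.254  0.04 ]
top cup1_floor 0.58 [361. 189.] [ 0.651 -0.197  0.04 ]
top cup2_floor 0.57 [340. 179.] [ 0.678 -0.141  0.04 ]
top cup2_floor 0.2 [379. 193.] [ 0.641 -0.249  0.04 ]
top bangle_stand 0.86 [281. 155.] [0.753 0.023 0.   ]
top perfume_bottle 0.92 [439. 174.] [ 0.707 -0.432  0.   ]
top acrylic_box 0.66 [230. 149.] [0.768 0.171 0.   ]
top acrylic_box 0.4 [192. 258.] [0.453 0.269 0.   ]
top hair_clip 0.57 [424. 278.] [ 0.411 -0.383  0.   ]
0.0187 1.6
```

```bash
python3 - <<'E'
import cv2
a=cv2.imread("pics/top0.png")[130:320,90:470]; cv2.imwrite("pics/top0c.png",cv2.resize(a,None,fx=2.1,fy=2.1,interpolation=cv2.INTER_CUBIC))
a=cv2.imread("pics/scene0.png")[90:290,90:450]; cv2.imwrite("pics/scene0c.png",cv2.resize(a,None,fx=2.2,fy=2.2,interpolation=cv2.INTER_CUBIC))
E
```

```text
(no output)
```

View pics/top0c.png

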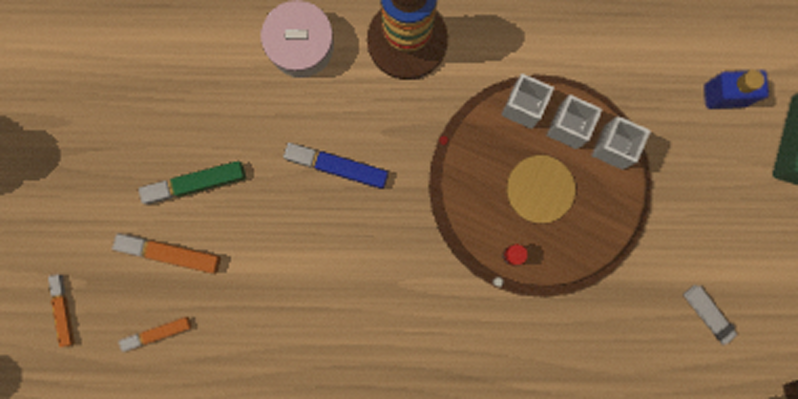

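View pics/scene0c.png

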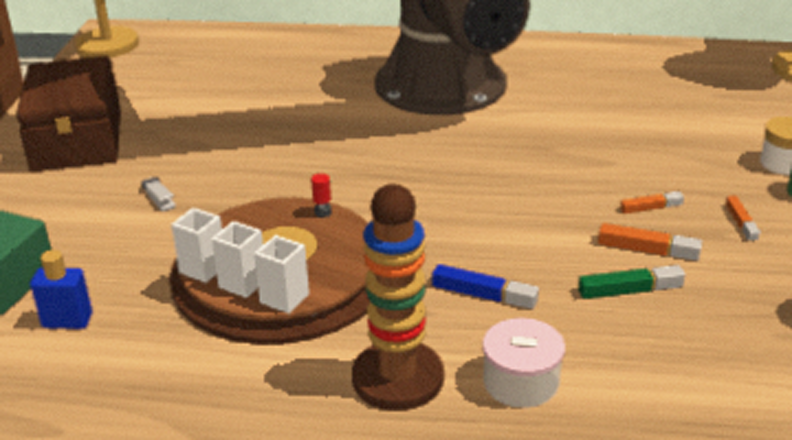

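Top view, full-image pixels: blue spray (250,209), green spray (182,217) and large amber (169,251). The small ambers at (120,277) and (165,290) are look-alikes. Rose is absent. The blue bottle (438,175) and bangle stand could be mistaken for sprays by colour, but they aren't. Carousel centre is about (347,220), knob (336,251), white dot (327,264), red dot (301,197). Next I'll do precise fits.

```bash
cat >> h.py <<'E'
from scipy.optimize import least_squares, minimize
def hull(n,P):
    m=np.zeros((420*4,560*4),np.uint8); cv2.fillConvexPoly(m,cv2.convexHull(((proj(n,P)+.5)*4).astype(np.int32)),1)
    return cv2.resize(m.astype(np.float32),(560,420),interpolation=cv2.INTER_AREA)
def box(x,y,a,L=.14,w=.024,h=.024):
    c,s=np.cos(a),np.sin(a)
    return [[x+c*u-s*v,y+s*u+c*v,z] for u in(-L/2,L/2) for v in(-w/2,w/2) for z in(0,h)]
HUE={"spray_blue":(112,128),"spray_amber":(5,14),"spray_green":(60,85)}
def spraymask(im,l,win):
    hsv=cv2.cvtColor(im,cv2.COLOR_RGB2HSV); lo,hi=HUE[l]
    m=np.zeros(im.shape[:2],bool); x0,y0,x1,y1=[int(v) for v in win]
    sl=np.s_[max(y0,0):y1,max(x0,0):x1]; h=hsv[sl]
    m[sl]=(h[...,0]>=lo)&(h[...,0]<=hi)&(h[...,1]>170)&(h[...,2]>40); return m
def fitspray(ims,l,x,y,a):
    """fit lying pose (centre x,y, yaw to cap) to the coloured glass (foot 100 mm) in given pictures {cam:im}"""
    def body(p): return box(p[0]-.02*np.cos(p[2]),p[1]-.02*np.sin(p[2]),p[2],.1)
    M={}
    for n,im in ims.items():
        u=proj(n,box(x,y,a)); M[n]=spraymask(im,l,[*u.min(0)-12,*u.max(0)+12])
    def cost(p): 
        return sum(1-(np.minimum(h:=hull(n,body(p)),m)).sum()/np.maximum(h,m).sum() for n,m in M.items())
    best=min((minimize(cost,[x,y,a+d],method="Nelder-Mead",options=dict(initial_simplex=[[x,y,a+d],[x+.015,y,a+d],[x,y+.015,a+d],[x,y,a+d+.2]],xatol=2e-4,fatol=1e-4)) for d in(-.1,0.,.1)),key=lambda r:r.fun)
    return best.x,best.fun
E
python3 - <<'E'
from h import *
np.set_printoptions(precision=4,suppress=True)
im={n:cv2.imread(f"pics/{n}0.png")[:,:,::-1].copy() for n in("top","scene")}
g={"spray_blue":((276-15,204-0),(228+5,200+12)),}
# rough from crop pixels: (foot, cap)
g={"spray_blue":((388,178),(286,152)),"spray_amber":((217,264),(115,242)),"spray_green":((243,171),(141,193))}
for l,(f,c) in g.items():
    P=onz("top",np.array([f,c])/2.1+[90,130],.012)[:,:2]; d=P[1]-P[0]; m=P.mean(0)
    print(l,m,np.linalg.norm(d))
    for k in(["top"],["scene"],["top","scene"]): print("  ",k,*fitspray({n:im[n] for n in k},l,*m,np.arctan2(d[1],d[0])))
# knob, gold disc, dots
def cen(n,lo,hi,win):
    h=cv2.cvtColor(im[n],cv2.COLOR_RGB2HSV); x0,y0,x1,y1=win; m=cv2.inRange(h,lo,hi)[y0:y1,x0:x1]>0
    r,c=np.nonzero(m); print(n,m.sum()); return np.array([c.mean()+x0,r.mean()+y0]),(c.min()+x0,r.min()+y0,c.max()+x0,r.max()+y0)
def red(n,win):
    I=im[n].astype(int);x0,y0,x1,y1=win;s=I[y0:y1,x0:x1];m=(s[...,0]>110)&(s[...,1]<50)&(s[...,2]<50);r,c=np.nonzero(m);print(n,m.sum(),c.min()+x0,r.min()+y0,c.max()+x0,r.max()+y0);return np.array([c.mean()+x0,r.mean()+y0])
kt=red("top",(325,240,350,262)); ks=red("scene",(220,160,250,195)); rd=red("top",(295,190,307,204))
s=im["top"][258:272,318:336].astype(int); m=s.min(2)>130; r,c=np.nonzero(m); wd=np.array([c.mean()+318,r.mean()+258]); print(m.sum())
gd,bb=cen("top",(20,90,100),(30,255,255),(325,198,372,242))
print(kt,ks,rd,wd,gd,bb)
print("gold",onz("top",gd,.038),"dots",onz("top",[rd,wd],.012),"knob",onz("top",kt,.085),onz("scene",ks,.076))
def res(p):
    x,y,a=p; ex=np.array([np.cos(a),np.sin(a)]); ey=np.array([-ex[1],ex[0]]); c=np.array([x,y]); 
    W=onz("top",[rd,wd],.012)[:,:2]; G=onz("top",gd,.037)[0,:2]; u=c-.105*ex
    return np.r_[W[0]-c-p0r*ey,W[1]-c+p0r*ex,2*(G-c),(proj("top",[[*u,.085]])[0]-kt)*.0026,(proj("scene",[[*u,.076]])[0]-ks)*.0026]
for p0r in(.140,.1425,.145):
    s=least_squares(res,[.565,-.163,-.35]); print(p0r,s.x,s.cost,s.fun)
E
```

```text
spray_blue [0.5948 0.1069] 0.1410019429278524
   ['top'] [0.5953 0.1082 1.2564] 0.8305332660675049
   ['scene'] [0.5965 0.1058 1.2387] 0.3001940846443176
   ['top', 'scene'] [0.5941 0.1102 1.2912] 1.130138635635376
spray_amber [0.4729 0.3305] 0.1395727580889881
   ['top'] [0.4731 0.3272 1.3712] 0.1454545259475708
   ['scene'] [0.4732 0.3274 1.3838] 0.35567593574523926
   ['top', 'scene'] [0.473  0.3272 1.3706] 0.502893328666687
spray_green [0.568  0.2999] 0.13917037332214688
   ['top'] [0.568  0.2999 1.7049] 1.0
   ['scene'] [0.5671 0.2972 1.9934] 0.34956151247024536
   ['top', 'scene'] [0.5671 0.2972 1.9934] 1.3495614528656006
top 74 331 246 340 255
scene 89 232 170 239 182
top 10 300 195 302 198
9
top 25
[335.7703 250.8243] [235.382  175.8427] [301.  196.2] [327. 264.] [346.92 219.76] (np.int64(333), np.int64(205), np.int64(361), np.int64(232))
gold [[ 0.5662 -0.1601  0.038 ]] dots [[ 0.6327 -0.0345  0.012 ]
 [ 0.4444 -0.1093  0.012 ]] knob [[ 0.4795 -0.124   0.085 ]] [[ 0.482  -0.1242  0.076 ]]
0.14 [ 0.5701 -0.1629 -0.4186] 0.00010512638716279519 [ 0.0057  0.0005  0.0023 -0.0034 -0.0077  0.0052 -0.0039  0.0052  0.0046
 -0.0034]
0.1425 [ 0.5702 -0.1633 -0.4202] 0.00011211067497960641 [ 0.0044 -0.0012  0.0043 -0.0041 -0.008   0.0061 -0.0035  0.005   0.0043
 -0.0034]
0.145 [ 0.5703 -0.1638 -0.4218] 0.0001298683395169832 [ 0.003  -0.0029  0.0064 -0.0049 -0.0082  0.0071 -0.0032  0.0048  0.004
 -0.0033]
```

```bash
python3 - <<'E'
from h import *
im={n:cv2.imread(f"pics/{n}0.png")[:,:,::-1].copy() for n in("top","scene")}
H=cv2.cvtColor(im["top"],cv2.COLOR_RGB2HSV); Z=lambda c,r:H[int(130+r/2.1),int(90+c/2.1)]
for k,p in dict(blue=(360,172),blue2=(340,165),green=(220,180),green2=(190,187),amber=(190,255),gold=(540,190),gold2=(525,175),head=(480,190),head2=(600,210),head3=(560,250),rim=(436,190),rim2=(545,291),rim3=(640,230),table=(400,220),shadow=(390,185)).items(): print(k,Z(*p))
H=cv2.cvtColor(im["scene"],cv2.COLOR_RGB2HSV); Z=lambda c,r:H[int(90+r/2.2),int(90+c/2.2)]
for k,p in dict(blue=(460,280),green=(615,283),amber=(630,238)).items(): print(k,Z(*p))
E
```

```text
blue [117 167 128]
blue2 [117 169 130]
green [ 67 134  93]
green2 [ 69 137  91]
amber [ 12 198 160]
gold [ 19 151 150]
gold2 [ 19 151 155]
head [ 14 146 108]
head2 [ 13 154 101]
head3 [ 13 151 105]
rim [ 11 177  69]
rim2 [ 12 154  73]
rim3 [ 11 155  56]
table [ 16 116 150]
shadow [ 14 116  97]
blue [114 220 123]
green [ 70 190 110]
amber [ 11 210 153]
```

```bash
sed -i 's/(h\[...,1\]>170)/(h[...,1]>(165 if "amber" in l else 110))/; s/(112,128)/(105,128)/' h.py
cat > m.py <<'E'
from h import *
def redmask(im,win):
    x0,y0,x1,y1=win; m=np.zeros(im.shape[:2],np.float32); s=im[y0:y1,x0:x1].astype(int)
    m[y0:y1,x0:x1]=(s[...,0]>1.9*np.maximum(s[...,1],s[...,2]))&(s[...,0]>80)&(s[...,1]<s[...,2]*1.5); return m
t=np.linspace(0,2*np.pi,40)
def cyl(x,y,r,z0,z1): return [[x+r*np.cos(q),y+r*np.sin(q),z] for q in t for z in(z0,z1)]
def knobfit(ims,x,y,lift=0):
    M={}
    for n,im in ims.items():
        u=proj(n,cyl(x,y,.013,.058+lift,.094+lift)); M[n]=redmask(im,[int(v) for v in(*u.min(0)-6,*u.max(0)+7)])
    c=lambda p:sum(1-np.minimum(h:=hull(n,cyl(*p,.013,.058+lift,.094+lift)),m).sum()/np.maximum(h,m).sum() for n,m in M.items())
    r=minimize(c,[x,y],method="Nelder-Mead",options=dict(initial_simplex=[[x,y],[x+.01,y],[x,y+.01]],xatol=2e-4)); return r.x,r.fun
E
python3 - <<'E'
from m import *
np.set_printoptions(precision=4,suppress=True)
im={n:cv2.imread(f"pics/{n}0.png")[:,:,::-1].copy() for n in("top","scene")}
g={"spray_blue":((388,178),(286,152)),"spray_amber":((217,264),(115,242)),"spray_green":((243,171),(141,193))}
for l,(f,c) in g.items():
    P=onz("top",np.array([f,c])/2.1+[90,130],.012)[:,:2]; d=P[1]-P[0]; m=P.mean(0)
    for k in(["top"],["scene"],["top","scene"]): print(l,k,*fitspray({n:im[n] for n in k},l,*m,np.arctan2(d[1],d[0])))
for k in(["top"],["scene"],["top","scene"]): print(k,knobfit({n:im[n] for n in k},.479,-.124))
kn,_=knobfit(im,.479,-.124)
H=cv2.cvtColor(im["top"],cv2.COLOR_RGB2HSV).astype(int)
m=np.zeros((420,560),bool); m[198:242,325:372]=((H[...,0]>=17)&(H[...,1]>130)&(H[...,2]>125))[198:242,325:372]
r,c=np.nonzero(m); gd=np.array([c.mean(),r.mean()]); print("gold",m.sum(),gd,c.min(),c.max(),r.min(),r.max(),onz("top",gd,.037))
# base silhouette, cups' side ignored
D=np.zeros((420,560),np.float32); D[155:285,280:415]=((H[...,1]>128)&(H[...,2]<128))[155:285,280:415]; D=cv2.morphologyEx(D,cv2.MORPH_CLOSE,np.ones((9,9)))
W=np.zeros((420,560),np.float32); W[225:285,285:400]=1; W[180:225,285:325]=1; W[205:225,285:415]=1
def c(p): h=np.maximum(hull("top",cyl(*p,.15,0,.012)),hull("top",cyl(*p,.135,.0,.036))); return (np.abs(h-D)*W).sum()
s=minimize(c,[.566,-.162],method="Nelder-Mead",options=dict(initial_simplex=[[.566,-.162],[.58,-.162],[.566,-.15]],xatol=2e-4)); print("base",s.x,s.fun)
for b in(s.x,onz("top",gd,.037)[0,:2]): d=b-kn; print("r",np.linalg.norm(d),"ang",np.arctan2(d[1],d[0]))
E
```

```text
Traceback (most recent call last):
  File "h.py", line 37, in fitspray
    best=min((minimize(cost,[x,y,a+d],method="Nelder-Mead",options=dict(initial_simplex=[[x,y,a+d],[x+.015,y,a+d],[x,y+.015,a+d],[x,y,a+d+.2]],xatol=2e-4,fatol=1e-4)) for d in(-.1,0.,.1)),key=lambda r:r.fun)
  File "h.py", line 37, in <genexpr>
    best=min((minimize(cost,[x,y,a+d],method="Nelder-Mead",options=dict(initial_simplex=[[x,y,a+d],[x+.015,y,a+d],[x,y+.015,a+d],[x,y,a+d+.2]],xatol=2e-4,fatol=1e-4)) for d in(-.1,0.,.1)),key=lambda r:r.fun)
              ~~~~~~~~^^^^^^^^^^^^^^^^^^^^^^^^^^^^^^^^^^^^^^^^^^^^^^^^^^^^^^^^^^^^^^^^^^^^^^^^^^^^^^^^^^^^^^^^^^^^^^^^^^^^^^^^^^^^^^^^^^^^^^^^^^^^^^^^^^^^^^^^^^^^^^^^
  File "h.py", line 36, in cost
    return sum(1-(np.minimum(h:=hull(n,body(p)),m)).sum()/np.maximum(h,m).sum() for n,m in M.items())
  File "h.py", line 36, in <genexpr>
    return sum(1-(np.minimum(h:=hull(n,body(p)),m)).sum()/np.maximum(h,m).sum() for n,m in M.items())
                                ~~~~^^^^^^^^^^^
  File "h.py", line 18, in hull
    m=np.zeros((420*4,560*4),np.uint8); cv2.fillConvexPoly(m,cv2.convexHull(((proj(n,P)+.5)*4).astype(np.int32)),1)
                                                                              ~~~~^^^^^
  File "h.py", line 12, in proj
    K,d,V=cam(n); return cv2.projectPoints(np.array(P,float).reshape(-1,1,3),V[:3,:3],V[:3,3],K,d)[0][:,0]
          ~~~^^^
  File "h.py", line 5, in cam
    c=camera_info(n); K=np.array([[c["fx"],0,c["cx"]],[0,c["fy"],c["cy"]],[0,0,1.]]); return K,np.array(c["dist"],float),np.array(c["view"])
ValueError: time passes only in moves, steps and waits
```

```bash
sed -i 's/^def cam(n):/from functools import lru_cache\n@lru_cache\ndef cam(n):/' h.py
cat > m1.py <<'E'
from m import *
np.set_printoptions(precision=4,suppress=True)
im={n:cv2.imread(f"pics/{n}0.png")[:,:,::-1].copy() for n in("top","scene")}
g={"spray_blue":((388,178),(286,152)),"spray_amber":((217,264),(115,242)),"spray_green":((243,171),(141,193))}
for l,(f,c) in g.items():
    P=onz("top",np.array([f,c])/2.1+[90,130],.012)[:,:2]; d=P[1]-P[0]; m=P.mean(0)
    for k in(["top"],["scene"],["top","scene"]): print(l,k,*fitspray({n:im[n] for n in k},l,*m,np.arctan2(d[1],d[0])))
for k in(["top"],["scene"],["top","scene"]): print(k,knobfit({n:im[n] for n in k},.479,-.124))
kn,_=knobfit(im,.479,-.124)
H=cv2.cvtColor(im["top"],cv2.COLOR_RGB2HSV).astype(int)
m=np.zeros((420,560),bool); m[198:242,325:372]=((H[...,0]>=17)&(H[...,1]>130)&(H[...,2]>125))[198:242,325:372]
r,c=np.nonzero(m); gd=np.array([c.mean(),r.mean()]); print("gold",m.sum(),gd,c.min(),c.max(),r.min(),r.max(),onz("top",gd,.037))
D=np.zeros((420,560),np.float32); D[155:285,280:415]=((H[...,1]>128)&(H[...,2]<128))[155:285,280:415]; D=cv2.morphologyEx(D,cv2.MORPH_CLOSE,np.ones((9,9)))
W=np.zeros((420,560),np.float32); W[225:285,285:400]=1; W[180:225,285:325]=1; W[205:225,285:415]=1
def c(p): h=np.maximum(hull("top",cyl(*p,.15,0,.012)),hull("top",cyl(*p,.135,.0,.036))); return (np.abs(h-D)*W).sum()
s=minimize(c,[.566,-.162],method="Nelder-Mead",options=dict(initial_simplex=[[.566,-.162],[.58,-.162],[.566,-.15]],xatol=2e-4)); print("base",s.x,s.fun)
for b in(s.x,onz("top",gd,.037)[0,:2]): d=b-kn; print("r",np.linalg.norm(d),"ang",np.arctan2(d[1],d[0]))
E
python3 m1.py
```

```text
spray_blue ['top'] [0.5947 0.1062 1.287 ] 0.1962633728981018
spray_blue ['scene'] [0.5935 0.1051 1.2909] 0.29085761308670044
spray_blue ['top', 'scene'] [0.5956 0.1086 1.2731] 0.49141812324523926
spray_amber ['top'] [0.473  0.3276 1.3734] 0.12543171644210815
spray_amber ['scene'] [0.4729 0.3285 1.3885] 0.3538365364074707
spray_amber ['top', 'scene'] [0.4736 0.3304 1.3731] 0.48112064599990845
spray_green ['top'] [0.5683 0.3039 1.8406] 0.30066585540771484
spray_green ['scene'] [0.565  0.3015 1.9288] 0.2820667624473572
spray_green ['top', 'scene'] [0.5707 0.2982 1.7986] 0.5981509685516357
['top'] (array([ 0.4793, -0.1234]), np.float64(0.17680609226226807))
['scene'] (array([ 0.4795, -0.1243]), np.float64(0.15546435117721558))
['top', 'scene'] (array([ 0.4799, -0.1235]), np.float64(0.3388732671737671))
gold 816 [347.1924 219.6446] 331 363 204 235 [[ 0.5666 -0.161   0.037 ]]
base [ 0.5772 -0.1655] 949.5625
r 0.10592281841859377 ang -0.40740030521443
r 0.09442213911621661 ang -0.4085055149785683
```

```bash
python3 - <<'E'
from m import *
out=[]
for n,w in(("top",(285,160,415,280)),("scene",(160,155,290,260))):
    f=5; im=cv2.resize(cv2.imread(f"pics/{n}0.png"),None,fx=f,fy=f,interpolation=cv2.INTER_CUBIC)
    a=-.405; ex=np.array([np.cos(a),np.sin(a)]); ey=np.array([-ex[1],ex[0]]); c=np.array([.4796,-.124])+.105*ex
    def pl(P,col): cv2.polylines(im,[((proj(n,P)+.5)*f).astype(np.int32)],True,col,1)
    circ=lambda x,r,z:[[x[0]+r*np.cos(q),x[1]+r*np.sin(q),z] for q in t]
    pl(circ(c,.15,.012),(0,255,255)); pl(circ(c,.135,.036),(255,255,0)); pl(circ(c-.105*ex,.013,.094),(255,255,255)); pl(circ(c,.043,.036),(0,255,0))
    for k in(-1,0,1):
        o=c+.08*ex+.065*k*ey; pl([[*(o+u*ex*.022+v*ey*.022),.112] for u,v in((1,1),(1,-1),(-1,-1),(-1,1))],(0,0,255))
    out.append(cv2.resize(im[w[1]*f:w[3]*f,w[0]*f:w[2]*f],(400,int(400*(w[3]-w[1])/(w[2]-w[0])))))
h=max(o.shape[0] for o in out); cv2.imwrite("pics/ov.png",np.hstack([cv2.copyMakeBorder(o,0,h-o.shape[0],0,0,cv2.BORDER_CONSTANT) for o in out]))
E
```

```text
(no output)
```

View pics/ov.png

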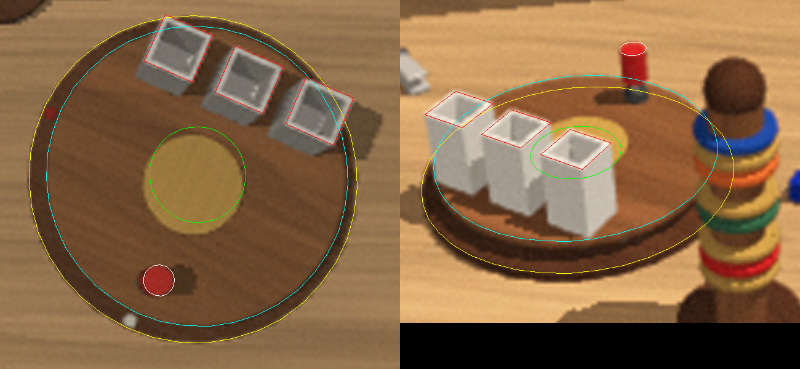

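The overlay fits the cups, both discs and the knob in both views; the gold disc is just an off-centre decoration. So the axis is at knob + 0.105·(cos −0.405, sin −0.405). Next: IK scan.

```bash
cat >> h.py <<'E'
A=-.405; EX=np.array([np.cos(A),np.sin(A)]); EY=np.array([-EX[1],EX[0]]); C=np.array([.4796,-.124])+.105*EX
def Rm(x,z):
    x=np.array(x,float); z=np.array(z,float); return R.from_matrix(np.c_[x,np.cross(z,x),z])
def down(psi): return Rm([np.cos(psi),np.sin(psi),0],[0,0,-1])
def horiz(b,s): return Rm([0,0,s],[np.cos(b),np.sin(b),0])
def cup(k,th):
    e=R.from_euler("z",-th).as_matrix()[:2,:2]@EX; return C+.08*e+.065*(k-1)*np.array([-e[1],e[0]])
def ik(p,r):
    q=manip.ik(list(p),r.as_rotvec().tolist()); return None if q is None else np.array(q)
E
python3 - <<'E'
from h import *
np.set_printoptions(precision=2,suppress=True)
x=R.from_rotvec(readout.current_eef_rot()).as_matrix(); print("start psi",np.arctan2(x[1,0],x[0,0]))
K0=C-.105*EX; K1=C+.105*EY
print("knob", K0,K1,[cup(k,1.571).round(3) for k in range(3)])
for psi in np.arange(-3,3.2,.5):
    print(psi.round(2),ik([*K0,.06],down(psi)),ik([*K1,.075],down(psi-1.571)))
for b in (A,A-np.pi/2,A+np.pi/2,A+np.pi,A-np.pi/4):
    for s in(1,-1):
        o=[]
        for k in range(3):
            p=np.r_[cup(k,1.571),.16]+.02*np.r_[np.cos(b),np.sin(b),0]
            o.append([ik(p+[0,0,h],horiz(b,s)) for h in(0,.09)])
        print("b",round(b,2),s,[[None if q is None else q.round(2) for q in w] for w in o])
E
```

```text
start psi -2.8707792227198152
knob [ 0.48 -0.12] [ 0.62 -0.07] [array([ 0.48, -0.21]), array([ 0.55, -0.24]), array([ 0.6 , -0.27])]
-3.0 [ 0.14  0.25 -0.6   0.   -0.72 -1.57] None
-2.5 [ 0.14  0.25 -0.6   0.   -0.72 -1.07] [ 0.2   0.41 -0.3   0.   -0.86 -2.7 ]
-2.0 [ 0.14  0.25 -0.6   0.   -0.72 -0.57] [ 0.2   0.41 -0.3   0.   -0.86 -2.2 ]
-1.5 [ 0.14  0.25 -0.6   0.   -0.72 -0.07] [ 0.2   0.41 -0.3   0.   -0.86 -1.7 ]
-1.0 [ 0.14  0.25 -0.6   0.   -0.72  0.43] [ 0.2   0.41 -0.3   0.   -0.86 -1.2 ]
-0.5 [ 0.14  0.25 -0.6   0.   -0.72  0.93] [ 0.2   0.41 -0.3   0.   -0.86 -0.7 ]
0.0 [ 0.14  0.25 -0.6   0.   -0.72  1.43] [ 0.2   0.41 -0.3   0.   -0.86 -0.2 ]
0.5 [ 0.14  0.25 -0.6   0.   -0.72  1.93] [ 0.2   0.41 -0.3   0.   -0.86  0.3 ]
1.0 [ 0.14  0.25 -0.6   0.   -0.72  2.43] [ 0.2   0.41 -0.3   0.   -0.86  0.8 ]
1.5 [ 0.14  0.25 -0.6   0.   -0.72  2.93] [ 0.2   0.41 -0.3   0.   -0.86  1.3 ]
2.0 [ 0.14  0.25 -0.6   0.   -0.72 -2.86] [ 0.2   0.41 -0.3   0.   -0.86  1.8 ]
2.5 [ 0.14  0.25 -0.6   0.   -0.72 -2.36] [ 0.2   0.41 -0.3   0.   -0.86  2.3 ]
3.0 [ 0.14  0.25 -0.6  -0.   -0.72
[... 1676 characters left out ...]
  0.78,  0.31, -1.36, -1.96,  0.51])]]
b 2.74 1 [[array([-0.2 ,  1.07,  0.44, -0.33, -2.48, -1.83]), array([-0.21,  0.97,  0.46, -0.39, -2.6 , -1.91])], [array([-0.22,  1.16,  0.69, -0.38, -2.63, -1.91]), array([-0.23,  1.06,  0.72, -0.48, -2.76, -2.02])], [array([-0.25,  1.28,  1.03, -0.57, -2.85, -2.12]), None]]
b 2.74 -1 [[array([-0.2 ,  1.07,  0.44, -0.33, -2.48,  1.31]), array([-0.21,  0.97,  0.46, -0.39, -2.6 ,  1.23])], [array([-0.22,  1.16,  0.69, -0.38, -2.63,  1.23]), array([-0.23,  1.06,  0.72, -0.48, -2.76,  1.12])], [array([-0.25,  1.28,  1.03, -0.57, -2.85,  1.02]), None]]
b -1.19 1 [[None, None], [None, None], [None, None]]
b -1.19 -1 [[None, None], [None, None], [None, None]]
```

Tool pointing at +y (b≈1.17, x = −Z) reaches all three cups and follows directly from tilting the picked sprays. Starting with the plunger and the turn.

```bash
cat >> h.py <<'E'
def rv(r): return r.as_rotvec().tolist()
def go(p,r): manip.move_pose(list(map(float,p)),rv(r))
def line(p,r=None,v=.15,f=None): return manip.move_straight(list(map(float,p)),None if r is None else rv(r),v,f)
ZK=.057
def knob(th): return C-.105*(R.from_euler("z",-th).as_matrix()[:2,:2]@EX)
def stat(s=""): print(s,"t",round(readout.current_time_s(),1),"pos",np.round(readout.current_position(),4),"F",np.round(readout.current_ft_force(),1),"w",round(readout.current_gripper_width(),3),"g",round(readout.current_grasp_force(),1))
def turn(a,b):
    """grip the knob at head angle a, lift, turn to b, lower; leaves gripping"""
    go([*knob(a),.2],down(A-a)); manip.set_gripper(.7)
    line([*knob(a),ZK],v=.12,f=12); stat("at knob"); manip.set_gripper(0.); stat("gripped")
    line([*knob(a),ZK+.0158],v=.05); stat("lifted")
    for th in np.linspace(a,b,11)[1:]: line([*knob(th),ZK+.0158],down(A-th),v=.12)
    stat("turned")
    hit=line([*knob(b),ZK],v=.03,f=8); stat("lowered hit=%s"%hit)
E
python3 - <<'E'
from h import *
turn(0,1.571)
save("top","t1.png"); save("scene","s1.png")
E
```

```text
at knob t 5.5 pos [ 0.4801 -0.124   0.0576] F [-0.2  0.3 -0.1] w 0.698 g 0.0
gripped t 5.9 pos [ 0.48   -0.124   0.0577] F [-2.5  1.7  6.2] w 0.293 g 58.5
lifted t 6.4 pos [ 0.4798 -0.1239  0.073 ] F [ 3.5  0.5 -6.5] w 0.287 g 59.1
turned t 9.4 pos [ 0.617  -0.0687  0.0725] F [ 2.6  5.3 -6.2] w 0.288 g 59.7
lowered hit=True t 10.0 pos [ 0.6172 -0.0685  0.0577] F [-0.6  0.2  6.4] w 0.289 g 61.1
```

```bash
python3 - <<'E'
from m import *
manip.set_gripper(.7); stat(); line([*knob(1.571),.2],v=.2)
go([.35,-.35,.35],down(-.8)); manip.wait(.3)
im={n:save(n,n+"2.png") for n in("top","scene")}
k=knob(1.571); print(k)
for l in(0,.012): print(l,[knobfit({n:im[n]},*k,l) for n in im],knobfit(im,*k,l))
f=4; o=[]
for n in im:
    c=proj(n,[[*C,.05]])[0].astype(int); a=im[n][c[1]-65:c[1]+65,c[0]-65:c[0]+65,::-1]; o.append(cv2.resize(a,(400,400),interpolation=cv2.INTER_CUBIC))
cv2.imwrite("pics/c2.png",np.hstack(o))
g={"spray_blue":(.595,.1066,1.28),"spray_amber":(.4732,.3283,1.375),"spray_green":(.568,.301,1.83)}
for l,p in g.items(): print(l,fitspray({"top":im["top"]},l,*p),fitspray({"scene":im["scene"]},l,*p))
b=1.166
for l,(x,y,a) in g.items():
    d=np.r_[np.cos(a),np.sin(a),0]; G=np.r_[x,y,0]+.045*d
    print(l,ik(G+[0,0,.002],down(a+np.pi)),ik(G+[0,0,.32],down(a+np.pi)),ik(G+[0,0,.32],horiz(a,-1)),ik(G+[0,0,.32],horiz(b,-1)))
for k in range(3): print(k,ik(np.r_[cup(k,1.571)+.0*EX,.32],horiz(b,-1)))
E
```

```text
t 10.5 pos [ 0.6172 -0.068   0.056 ] F [-0.   0.4  0.1] w 0.702 g 0.0
[ 0.61749738 -0.06887465]
0 [(array([ 0.61722086, -0.06858322]), np.float64(0.18912237882614136)), (array([ 0.61751312, -0.0685368 ]), np.float64(0.13312828540802002))] (array([ 0.61666321, -0.06868279]), np.float64(0.3230944275856018))
0.012 [(array([ 0.61525181, -0.06738796]), np.float64(0.1970803141593933)), (array([ 0.63362838, -0.06575817]), np.float64(0.15587735176086426))] (array([ 0.61670195, -0.0680213 ]), np.float64(0.6533491015434265))
spray_blue (array([0.59408573, 0.10569656, 1.31397999]), np.float64(0.1971522569656372)) (array([0.59555211, 0.10576302, 1.24164065]), np.float64(0.30075889825820923))
spray_amber (array([0.47420903, 0.33036299, 1.36425977]), np.float64(0.13923132419586182)) (array([0.47313827, 0.32682374, 1.38562172]), np.float64(0.35242509841918945))
spray_green (array([0.57103958, 0.2999869 , 1.8329147 ]), np.float64(0.3076791763305664)) (array([0.56422068, 0.30157713, 1.94225946]), np.float64(0.28042328357696533))
spray_blue [ 0.55283336  0.50603871 -0.3485777   0.         -0.71617992 
[... 428 characters left out ...]
-1.17405828e+00] [-0.03484872  0.31837695 -0.40662073 -1.67804425 -1.45055681  0.73145935] [-0.05726221  0.24321406 -0.5611796  -1.82606238 -1.33233384  0.83513913]
spray_green [ 0.85175752  0.54086238 -0.27999613  0.         -0.74993781 -0.59255385] [ 0.85175752  0.28574234  0.10638115  0.         -1.39143513 -0.59255385] [ 0.00933367  0.57755189  0.09822826 -1.45364078 -1.79200757  0.49234951] [-0.09506674  0.31976875 -0.41477708 -1.78209428 -1.34261781  0.7588471 ]
0 [-0.94436729  0.57793187  0.08247933 -1.29342584 -2.03979043  0.56211754]
1 [-0.91076788  0.63866104  0.2126767  -1.34571955 -2.02789314  0.4785501 ]
2 [-0.88143577  0.70466332  0.35259085 -1.39458403 -2.01601281  0.39205804]
```

View pics/c2.png

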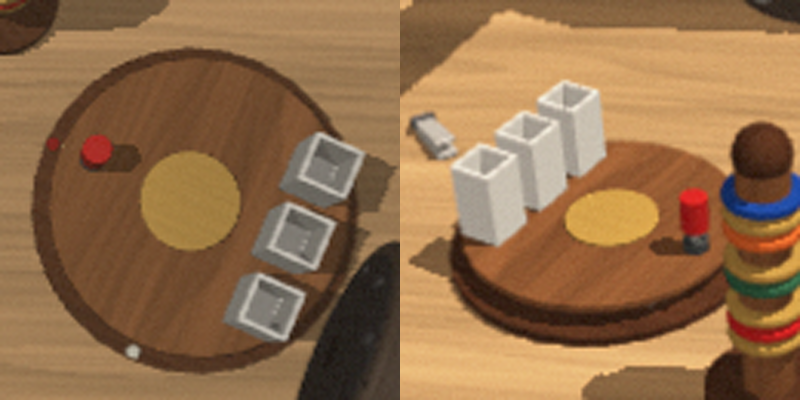

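The head is locked at the loading stop, with the knob at its home height. Now the first spray (blue → cup 2).

```bash
cat >> h.py <<'E'
B=A+np.pi/2; LG=.115; ZP=.003
G0={"spray_blue":(.595,.1066,1.28),"spray_amber":(.4732,.3283,1.375),"spray_green":(.569,.3005,1.84)}
def locate(l):
    im={n:capture(n) for n in("top","scene")}
    x,y,a=G0[l]; (t,ft),(s,fs)=(fitspray({n:im[n]},l,x,y,a) for n in im)
    if max(ft,fs)>.42:
        d=max(finder.outline_of("top",l),key=lambda d:d["pixels"].sum()*(d["p"]>.4)); r,c=np.nonzero(d["pixels"])
        m=onz("top",[[c.mean(),r.mean()]],.012)[0]; print(l,"moved?",ft,fs,m,d["p"])
        (t,ft),(s,fs)=(fitspray({n:im[n]},l,m[0],m[1],a) for n in im)
    print(l,"top",t.round(4),round(ft,2),"scene",s.round(4),round(fs,2)); return np.array([.7,.7,.8])*t+np.array([.3,.3,.2])*s
def pick(l,xya=None):
    x,y,a=locate(l) if xya is None else xya
    d=np.r_[np.cos(a),np.sin(a),0]; G=np.r_[x,y,0]+(LG-.07)*d; r=down(a+np.pi)
    manip.set_gripper(.6); go(G+[0,0,.16],r); line(G+[0,0,ZP],v=.12,f=15); stat("down")
    manip.set_gripper(0.); stat("grip"); line(G+[0,0,.2],v=.15)
    line([.53,G[1]-.03,.33],horiz(a,-1),v=.08); stat("tilted")
def over(k):
    P=np.r_[cup(k,1.571),0]+(.012-ZP)*np.r_[np.cos(B),np.sin(B),0]
    line([*P[:2],.33],horiz(B,-1),v=.15); return P
E
python3 - <<'E'
from h import *
go([.45,0,.35],down(1.28+np.pi)); 
pick("spray_blue"); over(2); stat("over")
im={n:save(n,n+"3.png") for n in("top","scene")}
cv2.imwrite("pics/c3.png",np.hstack([cv2.resize(im[n][r:r+150,c:c+150,::-1],(400,400),interpolation=cv2.INTER_CUBIC) for n,r,c in(("top",150,300),("scene",80,140))]))
E
```

```text
spray_blue top [0.5936 0.105  1.3209] 0.18 scene [0.5964 0.1079 1.2766] 0.3
down t 17.9 pos [0.6065 0.1497 0.0038] F [-0.6  0.3  0.2] w 0.6 g 0.0
grip t 18.3 pos [0.6065 0.1497 0.0039] F [-0.5  0.2  6. ] w 0.266 g 59.7
tilted t 21.8 pos [0.5301 0.1197 0.3305] F [ 0.1 -0.6 -1.3] w 0.269 g 58.9
over t 24.5 pos [ 0.6079 -0.2557  0.3302] F [-0.1  0.3 -1.5] w 0.263 g 58.9
```

View pics/c3.png

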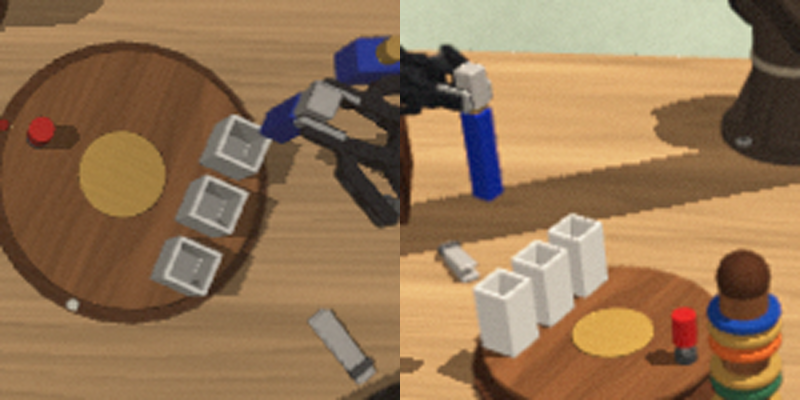

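```bash
cat >> h.py <<'E'
def held(ims,l,k):
    """fit offsets (x,y) of foot, z and two tilts of the held spray from what is expected over cup k"""
    c0=cup(k,1.571); z0=readout.current_position()[2]-LG
    def pts(p):
        o=[]
        for h in(0,.1):
            q=c0+p[:2]+np.array(p[3:5])*h
            o+=[[*(q+u*EX*.012+v*EY*.012),z0+p[2]+h] for u in(1,-1) for v in(1,-1)]
        return o
    M={n:spraymask(im,l,[*(u:=proj(n,pts([0]*5))).min(0)-15,*u.max(0)+15]) for n,im in ims.items()}
    def vis(n,h): return h
    def cost(p): return sum(1-np.minimum(h:=hull(n,pts(p)),m).sum()/np.maximum(h,m).sum() for n,m in M.items())
    s=np.vstack([np.zeros(5),np.diag([.01,.01,.01,.08,.08])])
    r=minimize(cost,np.zeros(5),method="Nelder-Mead",options=dict(initial_simplex=s,maxiter=400,xatol=3e-4,fatol=1e-4))
    return r.x,r.fun,cost(np.zeros(5))
E
python3 - <<'E'
from h import *
np.set_printoptions(precision=4,suppress=True)
im={n:cv2.imread(f"pics/{n}3.png")[:,:,::-1].copy() for n in("top","scene")}
print(held(im,"spray_blue",2), held({"scene":im["scene"]},"spray_blue",2))
E
```

```text
(array([-0.0003, -0.0026, -0.0018,  0.0666,  0.0852]), np.float64(0.9443601369857788), np.float32(0.9905783)) (array([-0.0179, -0.0033, -0.0032,  0.2756,  0.0317]), np.float64(0.20671045780181885), np.float32(0.2872914))
```

```bash
cat >> h.py <<'E'
def lower(k):
    P=np.r_[cup(k,1.571),0]+(.012-ZP)*np.r_[np.cos(B),np.sin(B),0]
    line([*P[:2],.115+LG+.012],v=.12)
    hit=line([*P[:2],.037+LG],v=.05,f=5); stat("lower hit=%s"%hit); return P
def release(P):
    p=np.array(readout.current_position())
    manip.set_gripper(.45); stat("open"); tz=np.r_[np.cos(B),np.sin(B),0]
    line(p-.07*tz,v=.08); manip.wait(.2)
    line(np.r_[(p-.07*tz)[:2],.33],v=.2); stat("clear")
E
python3 - <<'E'
from h import *
lower(2)
E
```

```text
lower hit=False t 27.4 pos [ 0.6079 -0.2563  0.1523] F [-0.4 -0.4 -1.3] w 0.265 g 58.9
```

```bash
sed -i 's/hit=line(\[\*P\[:2\],.037+LG\],v=.05,f=5)/hit=line([*P[:2],.028+LG],v=.04,f=4)/' h.py
python3 - <<'E'
from h import *
P=lower(2) if False else None
p=np.array(readout.current_position()); hit=line([*p[:2],.142],v=.03,f=4); stat(str(hit)); 
if hit: release(p)
im={n:save(n,n+"4.png") for n in("top","scene")}
cv2.imwrite("pics/c4.png",np.hstack([cv2.resize(im[n][r:r+150,c:c+150,::-1],(400,400),interpolation=cv2.INTER_CUBIC) for n,r,c in(("top",150,300),("scene",80,140))]))
E
```

```text
True t 27.7 pos [ 0.608  -0.2561  0.151 ] F [0.3 0.1 3.5] w 0.267 g 58.9
open t 28.0 pos [ 0.6077 -0.2562  0.1497] F [-0.3  0.6 -0.5] w 0.449 g 0.0
clear t 30.2 pos [ 0.5802 -0.3202  0.3288] F [-0.3  0.8 -0.3] w 0.445 g 0.0
```

View pics/c4.png

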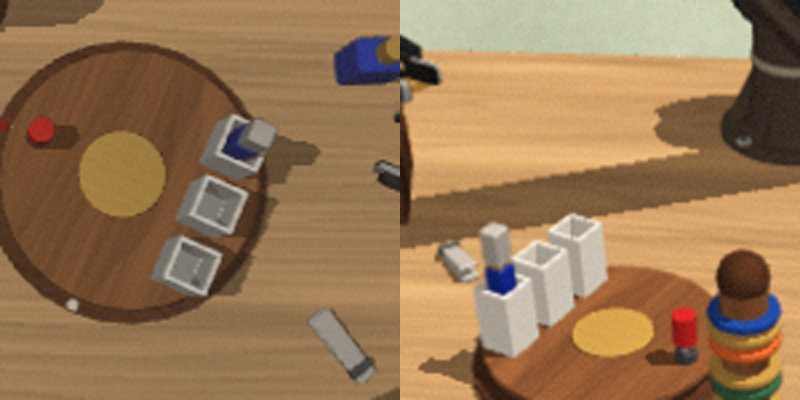

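Blue stands cap up in cup 2 (top crop at about (240,140)). Next: green → cup 1.

```bash
python3 - <<'E'
from h import *
g=locate("spray_green")
go([.45,0.05,.35],down(g[2]+np.pi)); pick("spray_green"); over(1); stat("over")
im={n:save(n,n+"5.png") for n in("top","scene")}
for k in(["top","scene"],["scene"]): print(held({n:im[n] for n in k},"spray_green",1))
cv2.imwrite("pics/c5.png",np.hstack([cv2.resize(im[n][r:r+150,c:c+150,::-1],(400,400),interpolation=cv2.INTER_CUBIC) for n,r,c in(("top",150,300),("scene",80,140))]))
E
```

```text
spray_green top [0.5985 0.3055 1.8585] 0.32 scene [0.5927 0.3051 1.9916] 0.27
spray_green top [0.5982 0.3007 1.8441] 0.3 scene [0.5926 0.306  1.9934] 0.28
down t 35.4 pos [0.5835 0.3457 0.0039] F [-0.5  1.3  0.4] w 0.598 g 0.0
grip t 35.7 pos [0.5836 0.3458 0.004 ] F [-0.6  0.9  5.5] w 0.271 g 59.7
tilted t 39.1 pos [0.53   0.3156 0.3306] F [-0.2 -0.2 -0.5] w 0.271 g 58.9
over t 42.9 pos [ 0.5481 -0.2304  0.3301] F [-1.  -0.2 -1. ] w 0.27 g 58.9
(array([-0.02251523, -0.00767868, -0.00501726,  0.3913665 ,  0.11787718]), np.float64(1.2410147190093994), np.float32(1.3367467))
(array([-0.0294629 , -0.00784645, -0.00894258,  0.35086166,  0.06225417]), np.float64(0.26780766248703003), np.float32(0.3650096))
```

View pics/c5.png

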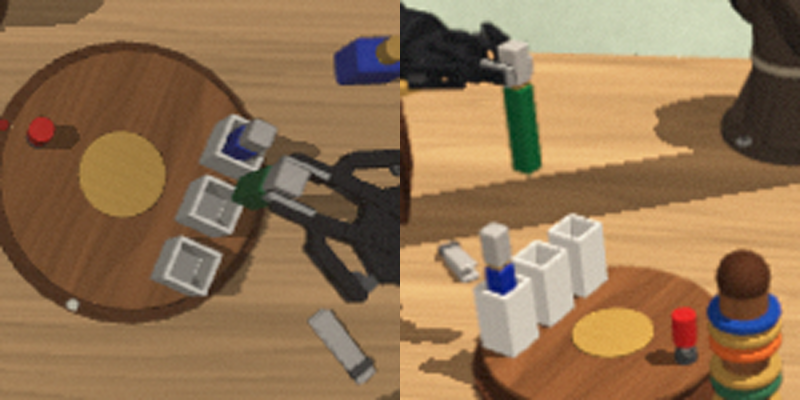

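```bash
python3 - <<'E'
from h import *
P=lower(1); z=readout.current_position()[2]
if z<.16: release(P)
im={n:save(n,n+"6.png") for n in("top","scene")}
cv2.imwrite("pics/c6.png",np.hstack([cv2.resize(im[n][r:r+150,c:c+150,::-1],(400,400),interpolation=cv2.INTER_CUBIC) for n,r,c in(("top",150,300),("scene",80,140))]))
if z<.16: print(locate("spray_amber"))
E
```

```text
lower hit=True t 45.9 pos [ 0.5481 -0.2304  0.1523] F [-0.1 -0.3  4.3] w 0.27 g 59.0
open t 46.2 pos [ 0.5479 -0.2304  0.1511] F [-0.6 -0.6 -0.1] w 0.449 g 0.0
clear t 48.5 pos [ 0.5203 -0.2945  0.329 ] F [-0.6  0.3  0.3] w 0.451 g 0.0
spray_amber top [0.4734 0.33   1.3852] 0.13 scene [0.4731 0.329  1.3855] 0.35
[0.47329165 0.32966929 1.38527527]
```

View pics/c6.png

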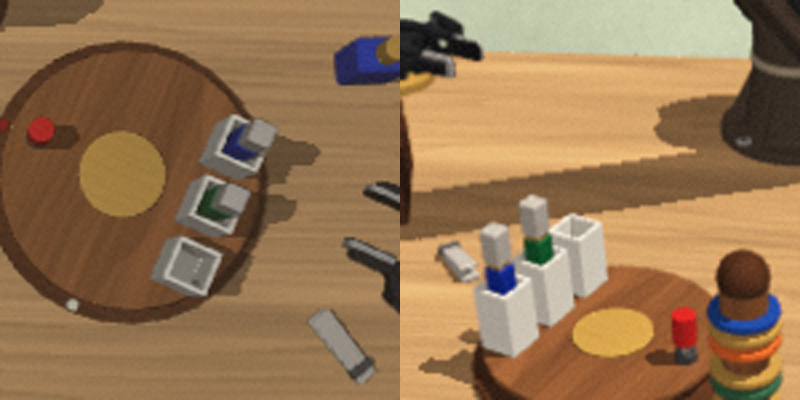

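Green is in cup 1. Next, the large amber (169,251) → cup 0. It fits the 140 mm model, so it is not one of the small ones.

```bash
python3 - <<'E'
from h import *
go([.45,0.05,.35],down(1.385+np.pi)); pick("spray_amber"); over(0); stat("over")
im={n:save(n,n+"7.png") for n in("top","scene")}
print(held({"scene":im["scene"]},"spray_amber",0))
P=lower(0); z=readout.current_position()[2]
if .145<z<.16:
    release(P); manip.wait(.3)
im={n:save(n,n+"8.png") for n in("top","scene")}
cv2.imwrite("pics/c8.png",np.hstack([cv2.resize(im[n][r:r+150,c:c+150,::-1],(400,400),interpolation=cv2.INTER_CUBIC) for n,r,c in(("top",150,300),("scene",80,140))]))
E
```

```text
spray_amber top [0.4736 0.3283 1.3739] 0.26 scene [0.4731 0.329  1.3855] 0.35
down t 53.7 pos [0.4825 0.3731 0.0037] F [-0.3 -0.2 -0.3] w 0.601 g 0.0
grip t 54.0 pos [0.4826 0.3732 0.0039] F [-0.7 -0.4  5.1] w 0.275 g 59.8
tilted t 57.7 pos [0.5299 0.3429 0.3306] F [ 0.7 -0.1 -1.8] w 0.268 g 59.0
over t 61.5 pos [ 0.4884 -0.2048  0.3301] F [-0.8  0.8 -1.3] w 0.266 g 59.0
(array([-0.00612924, -0.0027823 ,  0.00203574,  0.25282242,  0.07399563]), np.float64(0.1507846713066101), np.float32(0.22287047))
lower hit=True t 64.5 pos [ 0.4883 -0.2046  0.1525] F [1.2 1.2 4.3] w 0.265 g 59.0
open t 64.8 pos [ 0.4882 -0.2048  0.1514] F [-0.2  0.7  0.6] w 0.449 g 0.0
clear t 67.0 pos [ 0.4606 -0.2687  0.3292] F [ 1.2  0.4 -0.4] w 0.451 g 0.0
```

View pics/c8.png

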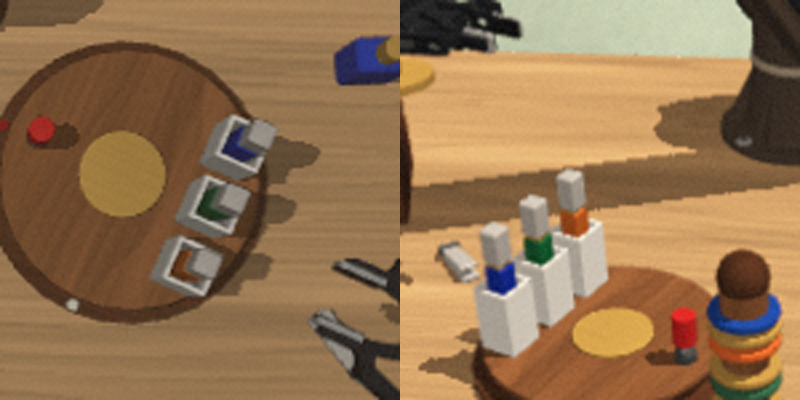

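All three stand in the cups. Now I'll turn the carousel back to the parked stop.

```bash
python3 - <<'E'
from m import *
go([.45,0.05,.35],down(A-1.571)); turn(1.571,0)
manip.set_gripper(.7); stat("open"); line([*knob(0),.2],v=.2)
go([.3,.3,.35],down(-.8)); manip.wait(.5)
im={n:save(n,n+"9.png") for n in("top","scene")}
k=knob(0); print(k)
for l in(0,.012): print(l,[knobfit({n:im[n]},*k,l) for n in im])
cv2.imwrite("pics/c9.png",np.hstack([cv2.resize(im[n][r:r+150,c:c+150,::-1],(400,400),interpolation=cv2.INTER_CUBIC) for n,r,c in(("top",140,280),("scene",110,140))]))
stat()
E
```

```text
at knob t 71.9 pos [ 0.6181 -0.0688  0.0578] F [-0.4 -0.3 -0.5] w 0.699 g 0.0
gripped t 72.3 pos [ 0.6179 -0.0689  0.0578] F [-0.6 -0.6  6.2] w 0.287 g 58.7
lifted t 72.8 pos [ 0.6174 -0.0687  0.0726] F [ 1.8  1.6 -6.1] w 0.288 g 59.1
turned t 75.9 pos [ 0.4801 -0.1238  0.0728] F [-1.4  2.5 -7. ] w 0.287 g 60.1
lowered hit=True t 76.4 pos [ 0.4801 -0.1238  0.0577] F [-1.   1.9  7. ] w 0.291 g 61.9
open t 76.8 pos [ 0.4781 -0.1237  0.0564] F [0.3 0.3 0.4] w 0.7 g 0.0
[ 0.4796 -0.124 ]
0 [(array([ 0.47863976, -0.12479621]), np.float64(0.15589356422424316)), (array([ 0.47811837, -0.12465247]), np.float64(0.15035319328308105))]
0.012 [(array([ 0.47843717, -0.12331295]), np.float64(0.17039799690246582)), (array([ 0.4964046 , -0.12058838]), np.float64(0.15849429368972778))]
 t 80.0 pos [0.3  0.3  0.35] F [-0.4 -0.3 -0.1] w 0.7 g 0.0
```

View pics/c9.png

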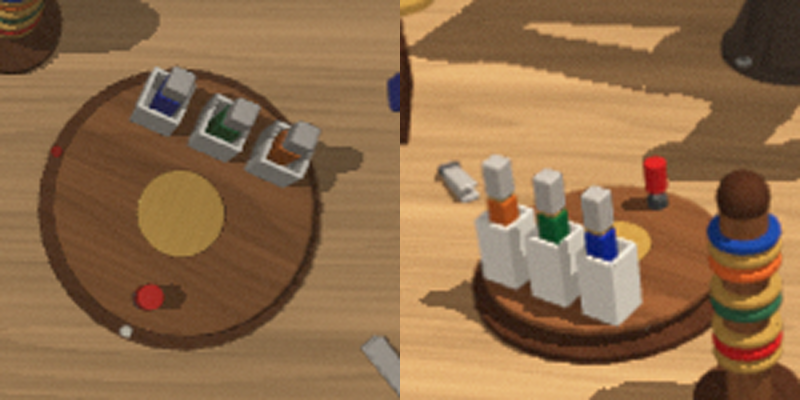

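The carousel is parked and the plunger is home: with zero lift, both cameras place the knob in the same spot. The sprays are upright and the hand is clear, so I'm handing in.

```bash
python3 -c "
from rig import workorder; print(workorder.job_done())"
```

```text
the job is handed in; nothing more can be done
None
```

I handed the job in at about 80 s: the blue, green and large amber sprays (no rose this run) stand cap up in the cups, and the carousel is back at its parked stop with the plunger home; the hand-in call gave no verdict.

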